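# Hold the plug box to the bed rail for screwing

## Task

Lift the white plug box off the crate, carry it to the bed and hold it against the outside of the bed's side rail for me to screw it on: its back flat on the rail, upright, its top level with the rail's top edge, centred on the pencil line of the blue tape. Press it to the wood with a steady 10 newtons or so (at least 5, at most 18, and do not ram it), keep that up for a couple of seconds and finish while still gripping and pressing it, the box hanging clear of the crate. Leave the tin, brush, shoe horn and boot tree as they lie.

Things in the scene. Friction and masses are not known exactly. Their poses are not given: they have to be found in the camera images.
- plugbox_center (a point): centre (half-way up) of the loose white plastic plug box, a rigid block 56 mm wide (own x), 46 mm deep (own y), 105 mm tall (own z), 0.17 to 0.33 kg, standing upright on the crate. Its two plain sides across own x can be gripped from above. Its front (own -y) bears a red rocker switch, three pin holes and two screw holes. It starts turned at most 1.1 rad from square to the rail
- plugbox_back (a point): middle of the plug box's plain back face, the side that goes on the rail: 23 mm from its centre along own +y, half-way up, 52.5 mm below its top; axes as the box's
- bed: the fixed pine bed. Origin on the floor below the outer face of its near side rail; own x runs along the rail, own y points level into the bed, square to that face (the plane y = 0). The rail is a hard board 25 mm thick, from z = 0.13 to its top edge at z = 0.28, running far to -x and to x = 0.3, where a 60 mm square post rises 15 mm higher. Slats behind it lie below its top
- mark (a point): the point on the outer top edge of the side rail (z = 0.28, on the outer face) at the pencil line in the middle of a 24 mm wide strip of blue masking tape folded over the rail; axes as the bed's. The box's middle (its own x = 0) belongs here, its top at this height
- crate: the fixed upturned yellow plastic crate, 400 mm (own x) by 600 mm (own y), its flat top 120 mm above the floor; origin at the centre of its underside, on the floor (z = 0). The robot stands on the same floor
- tin_center (a point): centre of the black round polish tin, 74 mm across, 24 mm high, loose on the crate
- brush_center (a point): centre of the oval wooden shoe brush, 150 mm long (own x), 50 mm wide, 40 mm high, loose on the crate
- shoehorn_center (a point): centre of the chrome shoe horn, 158 mm long (own x), 38 mm wide, 6 mm high, loose on the crate
- boottree_center (a point): a point 34 mm up, in the middle of the green plastic boot tree, 250 mm long (own x), 68 mm wide, 70 mm high, loose on the crate

How it is judged (in metres and radians):
On the way, in this order (a step that is already met when the one before it is completed fails the run):
1. the plug box is gripped and lifted clear of the crate (height (world z) of plugbox_center above 0.19 m and contact force between the fingers and plugbox above 1 N and contact force between plugbox and crate below 0.05 N and contact force between plugbox and bed below 0.5 N), for 0.1 s.
2. gripped, it is pressed flat on the rail at the mark with a steady 5 to 18 N (contact force between plugbox and bed between 5 and 18 N and contact force between the fingers and plugbox above 1 N and contact force between plugbox and crate below 0.05 N and y of plugbox_back in the frame of bed between -0.004 and 0.003 m and x of plugbox_center in the frame of mark between -0.008 and 0.008 m and z of plugbox_center in the frame of mark between -0.0605 and -0.0445 m and angle between the y axis of plugbox_center and the y axis of bed, either way round below 0.07 rad and angle between plugbox_center's own z axis and vertical below 0.07 rad and linear speed of plugbox below 0.02 m/s), for 1.5 s.
At the end, for the whole second after the job is handed in: Gripped, clear of the crate and still, the box is pressed on the rail with 5 to 18 N: back on the face (4 mm), square and upright (0.07 rad), top level with the rail's edge and middle on the pencil line (8 mm each); tin, brush, shoe horn and boot tree moved under 20 mm (all of step 2 and distance of each of tin_center, brush_center, shoehorn_center, boottree_center from where it was at the start of the episode below 0.02 m); the arm keeps its last pose, push and grip.
It fails at once if the plug box is rammed against the rail (over 40 N) (contact force between plugbox and bed above 40 N).
It fails at once if the tin, brush, shoe horn or boot tree is shifted by more than 20 mm (distance of any of tin_center, brush_center, shoehorn_center, boottree_center from where it was at the start of the episode above 0.02 m).
It also fails if it takes over 51 s, if anything falls off the work surface, if the arm or the gripper's body presses on something with over 40 N, if the wrist force passes 120 N, or if a joint passes its speed limit or range.

## Robot

A 7-joint arm with a two-finger parallel gripper is mounted at the origin on the work surface. World frame = base frame: x ahead of the robot, y to its left, z up, the work surface at z = 0. Lengths are in mm, angles in rad, forces in N, time in s.
With the tool pointing down it reaches from about 400 to 875 mm from the base axis. Payload 4.4 kg.
Tool frame: the origin (TCP) lies on the centre line of the jaws, within the pads' length; the fingertips stand 8 mm ahead of it and the grasp point (between the pads) lies 11 mm behind it; x points along the fingers, z is the direction in which the jaws open and shut, and the axes are right-handed (so a half turn about x gives the same grasp; the last joint's range is limited). The gripper opens to 85 mm and grips with 20 to 120 N. Pads are 22 mm wide; open, the fingers measure 114 mm over their backs; the gripper's body (76 mm by 85 mm) begins 54 mm behind the grasp point. The pads swing forward as they close: fully open they stand 13 mm farther back than shut.
Start: joints at [-1.199, 0.628, 0.038, 1.517, -0.027, 0.996, -0.02], TCP at [275.545, 588.721, 239.313] pointing down, gripper open.
Joint ranges: [-3.06, 3.06], [-0.37, 2.12], [-1.25, 1.32], [0.18, 2.47], [-1.1, 4.24], [0.23, 1.98], [-2.94, 2.94]. Speed limits (rad/s): [2.57, 2.57, 3.14, 3.14, 3.14, 3.14, 3.14].

## Interface

Orientations are given as [roll, pitch, yaw] about the fixed x, y, z axes, in that order (R = Rz(yaw) Ry(pitch) Rx(roll)).
In Python, from cell import ctrl, get_image, camera_params gives the robot as it stands. The module is installed in compiled form; this text tells all that it offers.
- The arm moves only by the shell command python3 -m handwheel 'ROWS'. ROWS is text: rows parted by semicolons, each of 7 numbers parted by spaces: the opening, from -1 (shut) to 1 (fully open), then the shift along the tool's x, y, z in mm, then the turn, a rotation vector about the tool's x, y, z in rad. In form: grip x y z wx wy wz; .... A call has 1 to 10 rows; each row shifts and turns the pose as measured when the row begins, along the tool's axes as they then stand; what a row does not reach is not made up. A row lasts 1/10 s, in which the tool goes at most 50 mm and 8.59 degrees, less where a joint would pass 70% of its speed; a pose out of reach is approached as far as the arm can. A call with a gripper value outside its range is refused whole. The fingers move at their own pace and stop on an object; the grip force is fixed at half the most. Time passes only in rows, so rows that do not move let the fingers close. It gives the time, the measured TCP pose, the force and the opening at its end, in the units of the state.
- ctrl.read_state(): the state, without advancing time (a new reading comes with each control period).
- get_image(name): name is "scene" or "top" or "wrist"; returns the picture (420x560x3 uint8, blue, green, red); there is no depth.
- camera_params(name): a dict with "fx", "fy", "cx", "cy" (pixels), "eye" and "orientation" of the camera in the world. Camera axes: x right, y up, looking along -z (the intrinsics and any distortion apply to the point x, -y, -z); pixel columns grow to the right and rows downward; lengths in mm; the calibration is good to about 2 mm. A picture is of the moment at which its call begins: read the wrist's pose just before it. camera_params takes no time and is no camera call; for the wrist camera it gives the pose at the moment of the call.
- ctrl.finish_job(): hands the job in, once; it reports no verdict.
The state is a dict: "clock": time; "qpos": joint angles; "qd": joint speeds; "tau": joint torques, N m; "eef_pos": TCP position; "tool_rot": TCP orientation; "force": force on the tool from outside, world axes, zero at the start; "torque": the same for the moment, N m; "width": finger opening in mm.
Only numpy, scipy, OpenCV 4.12 (cv2) and the standard library are available. Lean on these libraries where they do the work, as an engineer would, in place of code of your own. Each camera call takes 0.05 s, during which the arm holds its last target.

## Working session

There is one attempt and no reset: what is moved stays moved. The work goes in short steps, Python scripts to look and compute and a shell command to move; the robot and the scene stay as the last step left them, time stands still between calls to the robot, and variables do not carry over. Pictures are saved under pics/ and viewed, and the job is handed in when it is done.

```bash
mkdir -p pics
python3 - <<'E'
from cell import ctrl,get_image,camera_params
import cv2
print(ctrl.read_state())
for n in("scene","top","wrist"):
    print(n,camera_params(n)); cv2.imwrite(f"pics/{n}0.png",get_image(n))
E
```

```text
{'clock': 0.0, 'qpos': array([-1.19876359,  0.62934966,  0.03847092,  1.51837995, -0.02702074,
        0.9963246 , -0.01995655]), 'qd': array([-0.0010942 , -0.0006109 , -0.00075859, -0.00011193, -0.00026025,
        0.00023653, -0.00066754]), 'tau': array([ 3.47479443e-05, -5.63400793e+01,  1.22565676e+00, -1.93446279e+01,
        1.08754591e-02,  1.04121826e-02, -1.20430394e-05]), 'eef_pos': array([275.30410157, 588.1279653 , 238.38350887]), 'tool_rot': array([-3.12828006,  1.56885356, -1.99530801]), 'force': array([-0.04952567,  0.86753977,  0.47690311]), 'torque': array([-0.03085364,  0.03476881,  0.02783467]), 'width': 85.52029295404104}
scene {'fx': 439.6757877946715, 'fy': 439.6757877946715, 'cx': 281.4961619849398, 'cy': 209.308462439813, 'eye': array([1142.80830663, -324.18675078, 1234.65277144]), 'orientation': array([0.55752585, 0.00597399, 1.05876007])}
top {'fx': 391.89761180953815, 'fy': 391.89761180953815, 'cx': 278.0190060073223, 'cy': 214.31762445982739, 'eye': array([ 340.34831821,   -3.47026489, 1226.62774352]), 'orientation': array([ 0.22233844, -0.00391564, -1.61113728])}
wrist {'fx': 367.84511389111407, 'fy': 367.84511389111407, 'cx': 280.28542675751453, 'cy': 210.76461289806227, 'eye': array([207.02155609, 621.10003819, 371.85099894]), 'orientation': array([-3.02452140e-01,  1.02947194e-03,  1.13227892e+00])}
```

View pics/scene0.png

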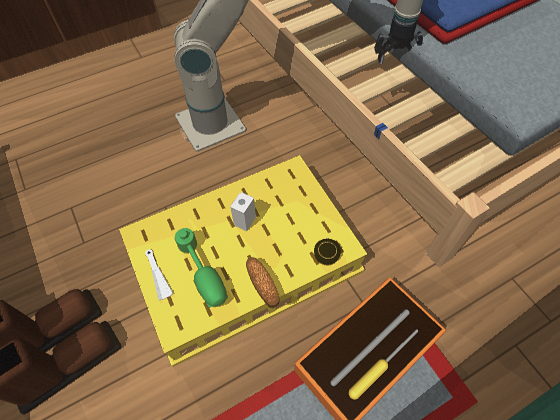

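View pics/top0.png

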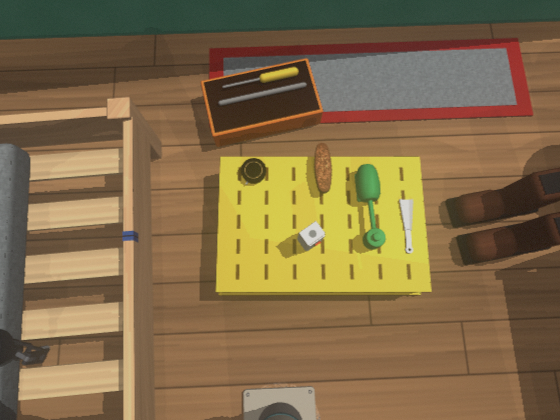

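View pics/wrist0.png

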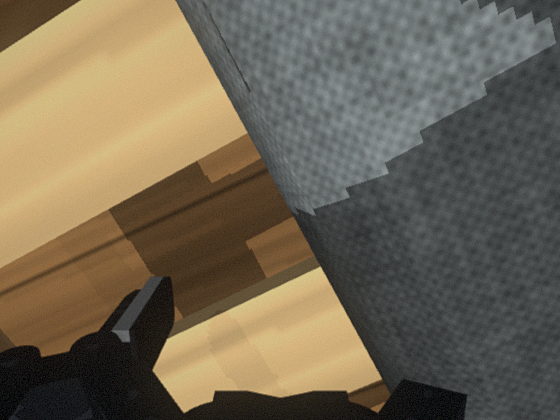

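The arm hangs over the bed. The box is at about (312,234) in the top view and (243,210) in the scene view. The tape is at about (130,236) and (380,130). Next I enlarge and measure these.

```bash
cat > h.py <<'E'
import numpy as np,cv2
from scipy.spatial.transform import Rotation as R
from cell import ctrl,get_image,camera_params
def Rm(o): return R.from_euler('xyz',o).as_matrix()
def ray(P,uv):
    u,v=uv; d=np.array([(u-P['cx'])/P['fx'],-(v-P['cy'])/P['fy'],-1.])
    return P['eye'],Rm(P['orientation'])@d
def onz(P,uv,z):
    e,d=ray(P,uv); return e+d*(z-e[2])/d[2]
def tri(P1,a,P2,b):
    e1,d1=ray(P1,a);e2,d2=ray(P2,b)
    s=np.linalg.lstsq(np.c_[d1,-d2],e2-e1,rcond=None)[0]
    p,q=e1+s[0]*d1,e2+s[1]*d2
    return (p+q)/2,np.linalg.norm(p-q)
def proj(P,X):
    c=Rm(P['orientation']).T@(np.array(X,float)-P['eye']); return np.array([P['cx']+P['fx']*c[0]/-c[2],P['cy']-P['fy']*c[1]/-c[2]])
E
python3 - <<'E'
import cv2
t=cv2.imread('pics/top0.png');s=cv2.imread('pics/scene0.png')
def z(im,x,y,w,h,k): return cv2.resize(im[y:y+h,x:x+w],None,fx=k,fy=k,interpolation=cv2.INTER_CUBIC)
import numpy as np
cv2.imwrite('pics/z1.png',np.hstack([z(t,285,205,50,60,8),z(s,220,182,50,60,8)]))
cv2.imwrite('pics/z2.png',np.hstack([z(t,105,90,60,170,3),z(s,340,100,170,170,3)]))
E
```

```text
(no output)
```

View pics/z1.png

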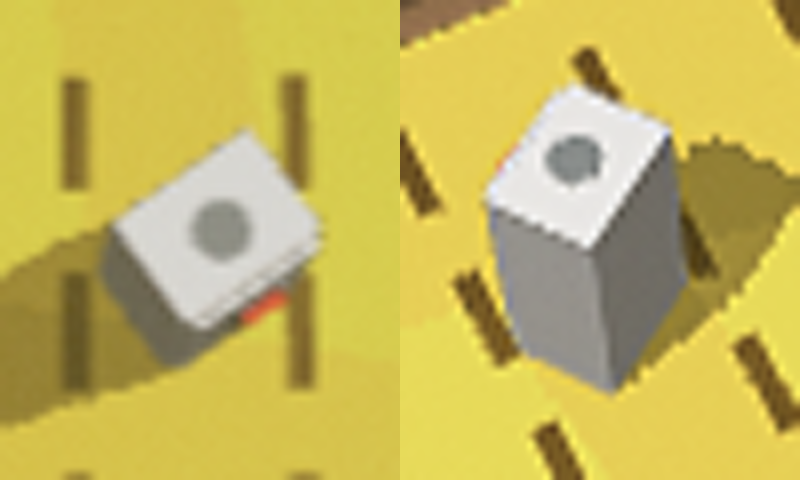

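View pics/z2.png

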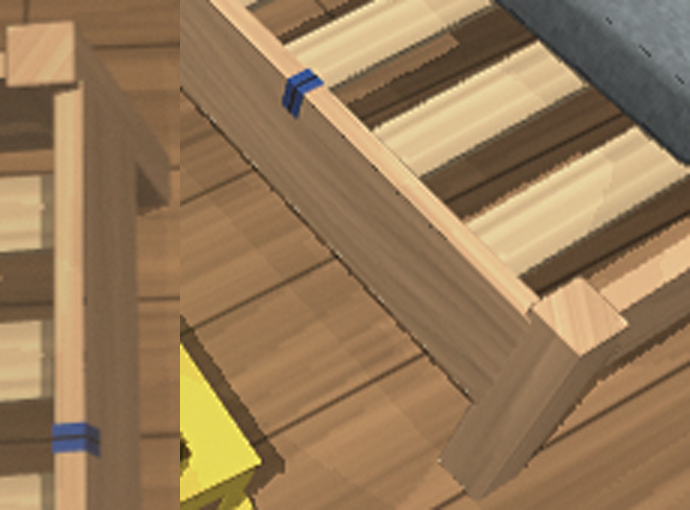

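Run:
```python
import cv2,numpy as np
t=cv2.imread('pics/top0.png');s=cv2.imread('pics/scene0.png')
def z(im,x,y,w,h,k): return cv2.resize(im[y:y+h,x:x+w],None,fx=k,fy=k,interpolation=cv2.INTER_CUBIC)
cv2.imwrite('pics/z3.png',np.hstack([z(t,115,220,32,32,12),z(s,364,114,32,32,12)]))
cv2.imwrite('pics/z4.png',np.hstack([z(t,115,110,32,32,12),z(t,115,370,32,32,12)]))
```

```text
(no output)
```

View pics/z3.png

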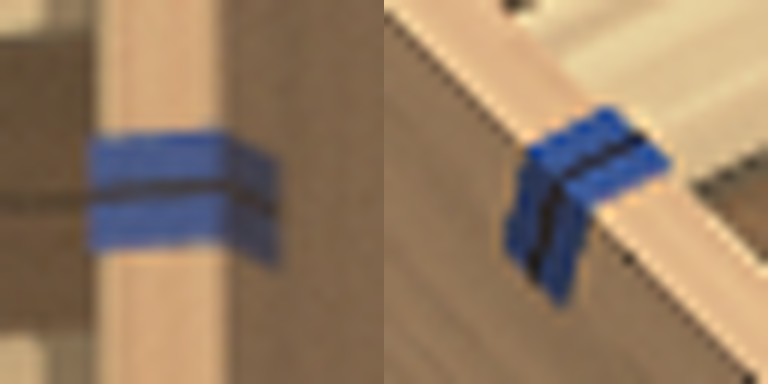

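View pics/z4.png

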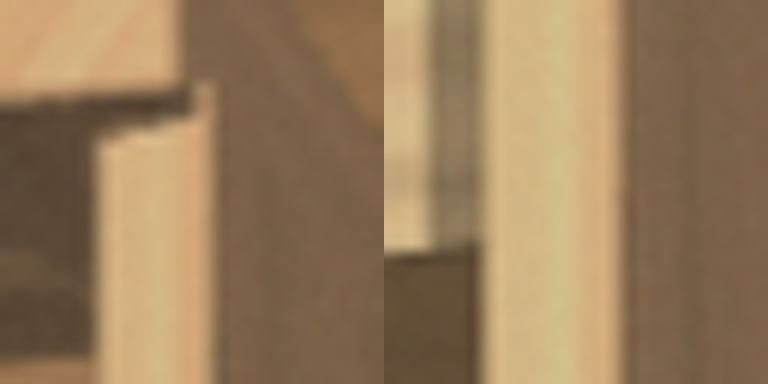

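Run:
```python
from h import *
t=cv2.imread('pics/top0.png').astype(float);T=camera_params('top');S=camera_params('scene')
m,sm=[],[]
g=t[:,:,2]
pts=[]
for v in list(range(126,226))+list(range(250,400)):
    d=-np.diff(g[v,126:142]); i=d.argmax()
    if 0<i<14:
        a,b,c=d[i-1:i+2]; pts.append((126+i+.5+.5*(a-c)/(a-2*b+c),v))
pts=np.array(pts)
vx,vy,x0,y0=cv2.fitLine(pts.astype(np.float32),cv2.DIST_HUBER,0,.01,.01).ravel()
res=(pts[:,0]-x0)-(pts[:,1]-y0)*vx/vy; print('edge rms',res.std())
f=lambda v:(x0+(v-y0)*vx/vy,v)
for v in(126,200,235,300,399): print(f(v),onz(T,f(v),280))
a=onz(T,f(126),280);b=onz(T,f(399),280); ang=np.arctan2(*(a-b)[[1,0]]);print('rail dir angle',ang)
uvt=f(235.04)
print('mark z280 top',onz(T,uvt,280),'scene',onz(S,(378.37,128.87),280),tri(T,uvt,S,(378.37,128.87)))
# box top
q=np.array([(115,222),(248,130),(322,224),(203,330)])/8-.44+[285,205]
Q=np.array([onz(T,p,225) for p in q]);print(Q.round(1))
q2=np.array([(486-400,200),(570-400,86),(671-400,132),(592-400,250)])/8-.44+[220,182]
Q2=np.array([onz(S,p,225) for p in q2]);print('scene',Q2.round(1))
for q in(Q,Q2):
    e=np.diff(np.r_[q,q[:1]],axis=0);print(np.linalg.norm(e,axis=1).round(1),np.degrees(np.arctan2(e[:,1],e[:,0])).round(1),q.mean(0))
c1=np.array([220,230])/8-.44+[285,205];c2=np.array([574-400,160])/8-.44+[220,182]
print('dot',onz(T,c1,225),onz(S,c2,225),tri(T,c1,S,c2))
```

```text
edge rms 0.18075101280182068
(np.float32(131.82294), 126) [804.77034524 355.27383698 280.        ]
(np.float32(132.46925), 200) [604.92143045 345.34620542 280.        ]
(np.float32(132.77495), 235) [516.26224407 340.94198202 280.        ]
(np.float32(133.34267), 300) [360.64634278 333.21164815 280.        ]
(np.float32(134.20734), 399) [143.86573522 322.4429315  280.        ]
rail dir angle 0.049634908797961994
mark z280 top [516.16293986 340.93704653 280.        ] scene [520.61090625 339.37242762 280.        ] (array([517.17439426, 342.93467461, 274.73952667]), np.float64(0.1677268750427646))
[[ 516.5  -68.8  225. ]
 [ 545.2 -113.8  225. ]
 [ 513.2 -135.9  225. ]
 [ 480.2  -95.3  225. ]]
scene [[ 514.7 -137.8  225. ]
 [ 486.9  -92.   225. ]
 [ 521.2  -70.3  225. ]
 [ 550.3 -115.4  225. ]]
[53.4 38.9 52.3 45. ] [ -57.4 -145.4  129.1   36.1] [ 513.76380775 -103.43142661  225.        ]
[53.6 40.6 53.7 42.1] [ 121.3   32.3  -57.1 -147.8] [ 518.29003067 -103.85254167  225.        ]
dot [ 512.52388165 -102.68099096  225.        ] [ 514.99001301 -104.47201789  225.        ] (array([ 512.9821589 , -103.37289904,  221.53718753]), np.float64(0.7493643362685694))
```

```bash
cat >> h.py <<'E'
def st():
    s=ctrl.read_state();M=Rm(s['tool_rot']);return s,M
def goto(p,zdeg):
    "shift in tool axes and turn rotvec (tool) to reach p with tool x down, tool z at heading zdeg (nearest half turn listed both)"
    s,M=st();d=M.T@(np.array(p)-s['eef_pos'])
    print('t',s['clock'],'pos',s['eef_pos'].round(1),'q',s['qpos'].round(2),'F',s['force'].round(2),'w',round(s['width'],1))
    print('shift tool',d.round(1))
    for k in(0,180):
        a=np.radians(zdeg+k);z=np.array([np.cos(a),np.sin(a),0]);x=np.array([0,0,-1.]);y=np.cross(z,x)
        G=np.c_[x,y,z]; print('turn',zdeg+k,R.from_matrix(M.T@G).as_rotvec().round(3))
E
python3 - <<'E'
from h import *
s,M=st();print(M.round(3))
goto((514,-104,330),-57)
E
```

```text
[[-0.001 -0.906  0.424]
 [-0.001  0.424  0.906]
 [-1.    -0.    -0.001]]
t 0.15 pos [275.4 588.3 238.6] q [-1.2   0.63  0.04  1.52 -0.03  1.   -0.02] F [0.   0.33 0.69] w 85.5
shift tool [ -90.6 -509.6 -526. ]
turn -57 [ 2.128e+00 -1.000e-03  2.000e-03]
turn 123 [-1.014e+00 -1.000e-03 -1.000e-03]
```

```bash
python3 -m handwheel '1 -48 0 0 0 0 0; 1 -48 0 0 0 0 0; 1 -10 -42 -20 0 0 0; 1 0 -42 -20 0 0 0; 1 0 -42 -20 0 0 0; 1 0 -42 -20 0 0 0; 1 0 -42 -20 0 0 0; 1 0 -42 -20 0 0 0; 1 0 -42 -20 0 0 0; 1 0 -42 -20 0 0 0' && python3 -m handwheel '1 0 0 0 0.13 0 0; 1 0 0 0 0.13 0 0; 1 0 0 0 0.13 0 0; 1 0 0 0 0.13 0 0; 1 0 0 0 0.13 0 0; 1 0 0 0 0.13 0 0; 1 0 0 0 0.13 0 0; 1 0 0 0 0.13 0 0'; python3 -c "
from h import *
goto((517,300,340),2.84)"
```

```text
clock: 1.15
eef_pos: [513.6, 299.8, 344.6]
tool_rot: [2.334, 1.564, -2.797]
force: [0.4, 0.8, -0.2]
width: 85.5
clock: 1.95
eef_pos: [519.9, 286.0, 342.2]
tool_rot: [-2.282, 1.558, -2.232]
force: [-0.6, -0.8, -0.1]
width: 85.3
t 1.95 pos [519.9 286.  342.2] q [-0.79  0.48  0.37  1.53 -0.18  1.18 -0.33] F [-0.6  -0.84 -0.13] w 85.3
shift tool [ 2.  14.2 -2.1]
turn 2.84 [ 0.001 -0.009  0.01 ]
turn 182.84 [-3.141 -0.016 -0.014]
```

```bash
python3 -m handwheel '1 0 14 0 0 0 0; 1 0 0 0 0 0 0'
python3 - <<'E'
from h import *
s,M=st();P=camera_params('wrist');im=get_image('wrist');cv2.imwrite('pics/w1.png',im)
import json;json.dump({k:np.array(v).tolist() for k,v in P.items()},open('w1.json','w'))
print(s['eef_pos'],s['qd'].round(3),P['eye'],P['orientation'])
print(proj(P,(517,341.5,280)))
E
```

```text
clock: 2.15
eef_pos: [518.5, 301.5, 341.4]
tool_rot: [-2.328, 1.557, -2.275]
force: [-1.1, 0.7, 0.7]
width: 85.3
[518.5499066  301.49511102 341.41582624] [ 0.025 -0.01   0.031  0.025  0.033  0.006 -0.001] [516.17943353 379.24311623 473.99474762] [-0.31181631  0.00890749  0.05199297]
[281.38397209 166.52079571]
```

View pics/w1.png

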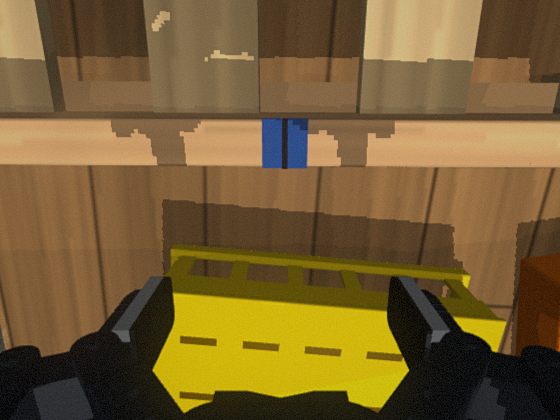

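The wrist view shows the tape, with its pencil line at about u=284.5 and the outer top edge at v≈167.

Run:
```python
from h import *
import json
P={k:np.array(v) for k,v in json.load(open('w1.json')).items()}
im=cv2.imread('pics/w1.png').astype(float)
g=im[:,:,2];pts=[]
for u in list(range(10,110))+list(range(200,255))+list(range(315,335))+list(range(400,550)):
    d=-np.diff(g[155:178,u]);i=d.argmax()
    if 0<i<21 and d[i]>15:
        a,b,c=d[i-1:i+2];pts.append((u,155+i+.5+.5*(a-c)/(a-2*b+c)))
pts=np.array(pts);k=np.polyfit(*pts.T,1)
r=pts[:,1]-np.polyval(k,pts[:,0]);ok=abs(r)<1.5;k=np.polyfit(*pts[ok].T,1);print(len(pts),ok.sum(),r.std(),k)
e=lambda u:(u,np.polyval(k,u))
A,B=onz(P,e(20),280),onz(P,e(540),280);d=B-A;print(A,B,np.arctan2(d[1],d[0]),np.linalg.norm(d))
row=im[160:165].mean((0,2));seg=row[275:295];w=np.clip(seg.max()*.75-seg,0,None);print(seg.round());u=275+(w*np.arange(20)).sum()/w.sum()
blue=(im[158:166,:,0]-im[158:166,:,2]>30).any(0);bl=np.where(blue)[0];print('line u',u,'tape',bl.min(),bl.max())
print('mark',onz(P,e(u),280),e(u))
```

```text
325 325 0.2134974023965023 [5.15514518e-03 1.63986927e+02]
[377.09152073 335.29521917 280.        ] [653.92460622 348.72922799 280.        ] 0.04848942948552361 277.1588530342578
[90. 90. 88. 91. 88. 91. 83. 43. 34. 40. 35. 41. 64. 91. 88. 88. 88. 87.
 89. 88.]
line u 284.1125950054289 tape 262 306
mark [518.42155864 342.15360812 280.        ] (np.float64(284.1125950054289), np.float64(165.45156895433723))
```

```bash
python3 -m handwheel '1 0 -42 -2 0.1 0 0; 1 0 -46 0 0 0 0; 1 0 -46 0 0 0 0; 1 0 -46 0 0 0 0; 1 0 -46 0 0 0 0; 1 0 -46 0 0 0 0; 1 0 -46 0 0 0 0; 1 0 -46 0 0 0 0; 1 0 -30 0 0 0 0; 1 0 0 0 0 0 0' && python3 -m handwheel '1 0 0 0 0.14 0 0; 1 0 0 0 0.14 0 0; 1 0 0 0 0.14 0 0; 1 0 0 0 0.14 0 0; 1 0 0 0 0.14 0 0; 1 0 0 0 0.14 0 0; 1 0 0 0 0.08 0 0; 1 0 0 0 0 0 0'; python3 -c "
from h import *
goto((514,-104,340),-57)"
```

```text
clock: 3.2
eef_pos: [504.8, -107.2, 345.5]
tool_rot: [-1.992, 1.555, -2.015]
force: [-0.7, 0.0, -0.9]
width: 85.1
clock: 4.0
eef_pos: [504.9, -102.2, 345.0]
tool_rot: [-1.299, 1.558, -2.261]
force: [-0.7, 0.2, 0.3]
width: 85.8
t 4.0 pos [ 504.9 -102.2  345. ] q [-0.37  0.4   0.73  1.75 -0.28  1.11 -0.51] F [-0.65  0.21  0.28] w 85.8
shift tool [5.  6.5 6.6]
turn -57 [0.033 0.004 0.013]
turn 123 [-3.108 -0.02   0.006]
```

```bash
python3 -m handwheel '1 5 6 7 0.033 0.004 0.012; 1 0 0 0 0 0 0'
python3 - <<'E'
from h import *
import json
s,M=st();P=camera_params('wrist');im=get_image('wrist');cv2.imwrite('pics/w2.png',im)
json.dump({k:np.array(v).tolist() for k,v in P.items()},open('w2.json','w'))
print(s['eef_pos'],P['eye'],P['orientation']); goto((514,-104,340),-57)
E
```

```text
clock: 4.2
eef_pos: [514.8, -103.2, 339.6]
tool_rot: [2.376, 1.569, 1.386]
force: [0.3, -1.2, 0.7]
width: 85.3
[ 514.83423544 -103.24650964  339.5517282 ] [578.71424784 -61.24803291 472.98201567] [-0.30008945  0.00100578 -0.99068246]
t 4.25 pos [ 514.4 -103.1  339.8] q [-0.35  0.41  0.73  1.74 -0.3   1.11 -0.52] F [-0.58  0.69  0.42] w 85.4
shift tool [-0.2 -0.8  0.5]
turn -57 [ 0.005 -0.001 -0.001]
turn 123 [-3.136e+00  1.000e-03 -2.000e-03]
```

View pics/w2.png

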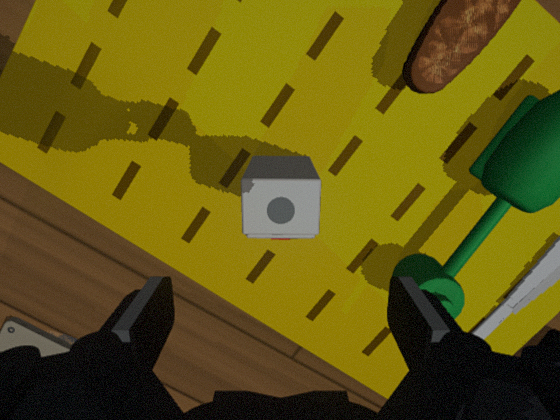

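The box is square to the jaws. Its top face spans u 242 to 320 and v 178 to 236, with the red switch at the bottom (front). The boot tree knob is well to the right.

Run:
```python
from h import *
import json
P={k:np.array(v) for k,v in json.load(open('w2.json')).items()}
im=cv2.imread('pics/w2.png')
h=cv2.cvtColor(im,cv2.COLOR_BGR2HSV)
m=((h[...,1]<60)&(h[...,2]>110)).astype(np.uint8);m[:150]=0;m[250:]=0;m[:,:220]=0;m[:,340:]=0
m=cv2.morphologyEx(m,cv2.MORPH_CLOSE,np.ones((3,3)))
n,l,s,c=cv2.connectedComponentsWithStats(m);i=1+s[1:,4].argmax();print(s[i],c[i])
cn=max(cv2.findContours((l==i).astype(np.uint8),0,2)[0],key=cv2.contourArea)
print(cv2.minAreaRect(cn)); ap=cv2.approxPolyDP(cn,4,True)[:,0];print(ap.tolist())
for p in ap: print(onz(P,p,225).round(1))
d=((h[...,2]<150)&(l*0+1==1)&(h[...,1]<60))[195:225,265:298];ys,xs=np.where(d);uv=(265+xs.mean(),195+ys.mean());print('dot',uv,len(xs),onz(P,uv,225))
cv2.imwrite('pics/z5.png',cv2.resize(im[145:255,220:345],None,fx=6,fy=5,interpolation=cv2.INTER_CUBIC))
```

```text
[ 242  179   79   59 3823] [281.93643735 207.95474758]
((281.0, 208.0), (58.0, 78.0), 90.0)
[[242, 193], [243, 233], [248, 237], [313, 237], [318, 232], [319, 179], [253, 179], [251, 189]]
[510.6 -73.7 225. ]
[485.7 -89.8 225. ]
[485.  -94.5 225. ]
[ 510.8 -133.7  225. ]
[ 515.9 -134.5  225. ]
[ 548.1 -112.8  225. ]
[523.2 -74.9 225. ]
[516.5 -77.5 225. ]
dot (np.float64(280.3931203931204), np.float64(209.64987714987714)) 814 [ 515.12678702 -102.71145803  225.        ]
```

View pics/z5.png

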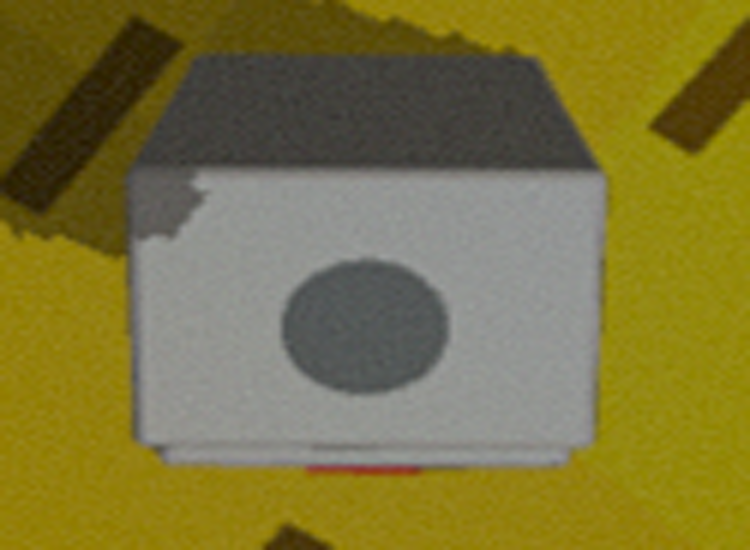

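Run:
```python
from h import *
import json
P={k:np.array(v) for k,v in json.load(open('w2.json')).items()}
q=np.array([(132,168),(605,175),(593,443),(137,441),(366,327)])/[6,5]+[220,145]-[.42,.4]
Q=np.array([onz(P,p,225) for p in q]);print(Q.round(1))
for a,b in((0,1),(3,2),(3,0),(2,1)):
    d=Q[b]-Q[a];print(np.linalg.norm(d).round(1),np.degrees(np.arctan2(d[1],d[0])).round(1))
bm=(Q[0]+Q[1])/2;n=np.array([np.cos(np.radians(32.7)),np.sin(np.radians(32.7)),0]);print('backmid',bm,'centre from back',bm-23*n,'corner mean',Q[:4].mean(0))
```

```text
[[ 519.4  -68.   225. ]
 [ 548.3 -113.9  225. ]
 [ 515.3 -135.3  225. ]
 [ 485.6  -89.4  225. ]
 [ 515.  -103.   225. ]]
54.2 -57.8
54.7 -57.1
40.0 32.3
39.3 33.0
backmid [533.84528089 -90.95330164 225.        ] centre from back [ 514.49053291 -103.37882901  225.        ] corner mean [ 517.14688002 -101.6525447   225.        ]
```

```bash
python3 -m handwheel '1 40 -0.8 0.5 0.012 0 0; 1 40 0 0 0 0 0; 1 40 0 0 0 0 0; 1 25 0 0 0 0 0; 1 0 0 0 0 0 0'; python3 -c "
from h import *
goto((514.5,-103.4,186),-57.4)"
```

```text
clock: 4.75
eef_pos: [516.8, -104.5, 191.6]
tool_rot: [1.368, 1.565, 0.372]
force: [0.2, -0.1, 0.6]
width: 85.3
t 4.75 pos [ 516.8 -104.5  191.6] q [-0.25  0.59  0.6   1.93 -0.47  0.77 -0.37] F [ 0.25 -0.14  0.64] w 85.3
shift tool [ 5.6 -1.4 -2.1]
turn -57.4 [ 0.006  0.001 -0.006]
turn 122.6 [-3.136e+00  9.000e-03  2.000e-03]
```

```bash
python3 -m handwheel '1 5.6 -1.4 -2 0.006 0.001 -0.006; 1 0 0 0 0 0 0'
python3 - <<'E'
from h import *
goto((514.5,-103.4,186),-57.4)
cv2.imwrite('pics/w3.png',get_image('wrist'))
E
python3 -m handwheel '-1 0 0 0 0 0 0; -1 0 0 0 0 0 0; -1 0 0 0 0 0 0; -1 0 0 0 0 0 0; -1 0 0 0 0 0 0; -1 0 0 0 0 0 0; -1 0 0 0 0 0 0; -1 0 0 0 0 0 0'
```

```text
clock: 4.95
eef_pos: [515.1, -104.1, 186.9]
tool_rot: [0.084, 1.57, -0.918]
force: [-0.3, -0.4, 0.9]
width: 85.0
t 4.95 pos [ 515.1 -104.1  186.9] q [-0.25  0.59  0.6   1.93 -0.48  0.76 -0.38] F [-0.34 -0.44  0.94] w 85.0
shift tool [ 0.9 -0.2 -0.9]
turn -57.4 [-0.     0.001 -0.   ]
turn 122.6 [ 3.141e+00 -0.000e+00 -1.000e-03]
clock: 5.8
eef_pos: [517.4, -104.4, 190.5]
tool_rot: [0.838, 1.563, -0.163]
force: [0.1, 0.2, -2.8]
width: 55.3
```

View pics/w3.png

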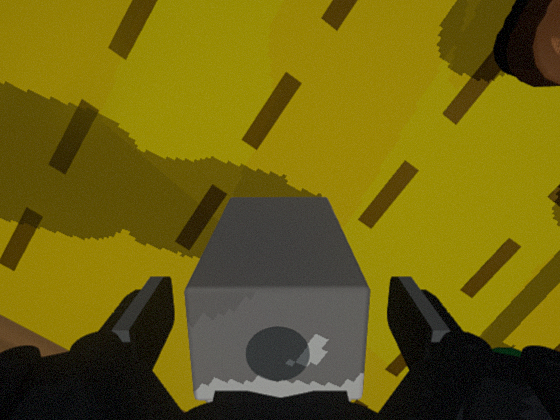

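Gripped at width 55.3. Now I lift.

```bash
python3 -m handwheel '-1 -12 0 0 0 0 0; -1 -15 0 0 0 0 0; -1 -15 0 0 0 0 0; -1 -15 0 0 0 0 0; -1 0 0 0 0 0 0; -1 0 0 0 0 0 0'
python3 - <<'E'
from h import *
goto((517,200,250),2.8)
cv2.imwrite('pics/w4.png',get_image('wrist'))
E
```

```text
clock: 6.4
eef_pos: [516.7, -104.9, 252.1]
tool_rot: [0.792, 1.563, -0.21]
force: [0.8, 0.8, -2.4]
width: 55.2
t 6.4 pos [ 516.7 -104.9  252.1] q [-0.3   0.51  0.67  1.86 -0.4   0.9  -0.44] F [ 0.79  0.76 -2.37] w 55.2
shift tool [   1.6  164.4 -256.7]
turn 2.8 [-1.051  0.008 -0.002]
turn 182.8 [ 2.09e+00 -2.00e-03 -9.00e-03]
```

View pics/w4.png

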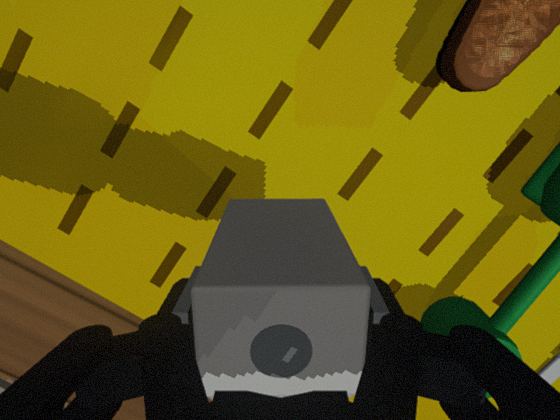

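Lifted clear at 252 mm, with about 2.4 N of weight. Next I carry it toward the rail and turn it.

```bash
python3 -m handwheel '-1 0 15 -22 0 0 0; -1 0 24 -37 0 0 0; -1 0 24 -37 0 0 0; -1 0 24 -37 0 0 0; -1 0 24 -37 0 0 0; -1 0 24 -37 0 0 0; -1 0 15 -25 0 0 0; -1 0 8 -12 0 0 0; -1 0 0 0 0 0 0' && python3 -m handwheel '-1 0 0 0 -0.09 0 0; -1 0 0 0 -0.12 0 0; -1 0 0 0 -0.12 0 0; -1 0 0 0 -0.12 0 0; -1 0 0 0 -0.12 0 0; -1 0 0 0 -0.12 0 0; -1 0 0 0 -0.12 0 0; -1 0 0 0 -0.12 0 0; -1 0 0 0 -0.1 0 0; -1 0 0 0 0 0 0'; python3 -c "
from h import *
goto((517,240,247),2.8)"
```

```text
clock: 7.35
eef_pos: [517.0, 193.8, 244.4]
tool_rot: [-0.548, 1.563, -1.557]
force: [0.3, -0.7, -2.9]
width: 55.5
clock: 8.35
eef_pos: [518.3, 164.0, 242.7]
tool_rot: [-1.741, 1.545, -1.71]
force: [-0.3, -0.1, -2.0]
width: 55.2
t 8.35 pos [518.3 164.  242.7] q [-0.63  0.5   0.39  1.81 -0.21  0.88 -0.12] F [-0.32 -0.08 -2.  ] w 55.2
shift tool [-6.3 75.9  1. ]
turn 2.8 [-0.018 -0.005  0.025]
turn 182.8 [3.123 0.04  0.007]
```

```bash
python3 -m handwheel '-1 -3 25 0 -0.018 -0.005 0.025; -1 -3 30 0 0 0 0; -1 0 30 0 0 0 0; -1 0 20 0 0 0 0; -1 0 0 0 0 0 0'
python3 - <<'E'
from h import *
goto((517,280,246),2.8)
import json
P=camera_params('wrist');json.dump({k:np.array(v).tolist() for k,v in P.items()},open('w5.json','w'))
cv2.imwrite('pics/w5.png',get_image('wrist'))
E
```

```text
clock: 8.85
eef_pos: [515.9, 265.0, 247.9]
tool_rot: [-1.123, 1.57, -1.097]
force: [0.0, 0.5, -1.9]
width: 55.7
t 8.85 pos [515.9 265.  247.9] q [-0.77  0.54  0.38  1.72 -0.24  0.93 -0.27] F [ 0.    0.5  -1.95] w 55.7
shift tool [ 1.9 14.9  1.5]
turn 2.8 [-0.024  0.     0.001]
turn 182.8 [ 3.118e+00  2.000e-03 -1.000e-03]
```

View pics/w5.png

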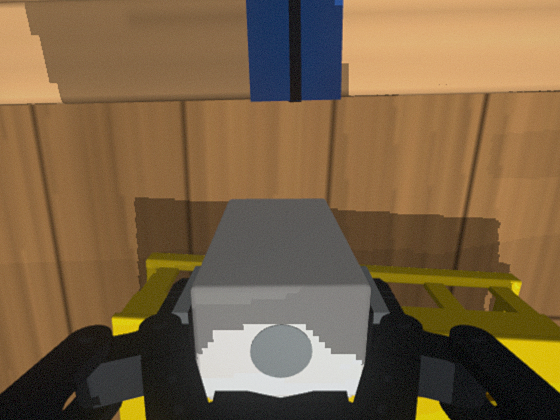

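The box back top edge runs from about (192,288) to (370,288). The pencil line meets the rail edge at about (295,100), and the rail edge slopes slightly.

Run:
```python
import cv2,numpy as np
im=cv2.imread('pics/w5.png')
z=lambda x,y,w,h,k:cv2.resize(im[y:y+h,x:x+w],None,fx=k,fy=k,interpolation=cv2.INTER_CUBIC)
cv2.imwrite('pics/z6.png',np.vstack([z(180,275,200,36,4),z(230,70,130,46,4)[:,:].copy() if 0 else cv2.resize(im[70:116,200:400],None,fx=4,fy=4)]))
```

```text
(no output)
```

View pics/z6.png

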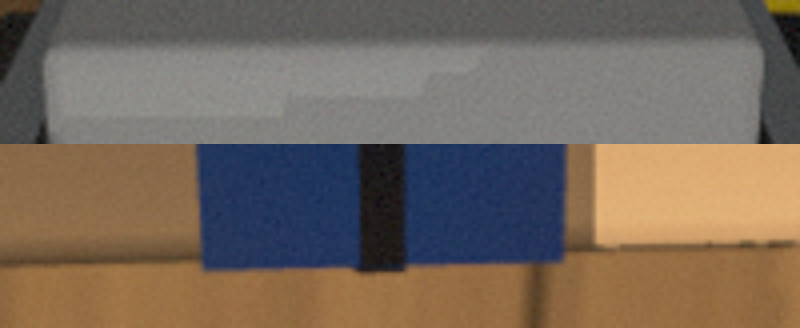

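```bash
cat >> h.py <<'E'
def rel(P,bl,br,ml,mr,mu):
    "bl,br: box back top edge ends; ml,mr: rail edge pts, mu: u of pencil line"
    from scipy.optimize import brentq
    w=lambda z:np.linalg.norm(onz(P,br,z)-onz(P,bl,z))-56
    zt=brentq(w,200,340);print('ztop from width',zt)
    ml,mr=np.array(ml,float),np.array(mr,float)
    mk=ml+(mr-ml)*(mu-ml[0])/(mr[0]-ml[0])
    A,B=onz(P,ml,280),onz(P,mr,280);d=B-A;an=np.arctan2(d[1],d[0]);m=onz(P,mk,280)
    ux=np.array([np.cos(.049),np.sin(.049),0]);uy=np.array([-ux[1],ux[0],0])
    print('mark',m.round(1),'rail ang',an)
    for z in(zt,280,283):
        a,b=onz(P,bl,z),onz(P,br,z);c=(a+b)/2;e=b-a
        print('z',round(z,1),'back mid',c.round(1),'ang',np.arctan2(e[1],e[0]).round(4),'box-mark along',((c-m)@ux).round(1),'in',((c-m)@uy).round(1))
E
python3 - <<'E'
from h import *
import json
P={k:np.array(v) for k,v in json.load(open('w5.json')).items()}
rel(P,(192,286.5),(370.5,286.5),(200,99.5),(400,95),295.5)
E
```

```text
ztop from width 278.1327364226027
mark [518.5 341.4 280. ] rail ang 0.0459585147827091
z 278.1 back mid [516.2 284.6 278.1] ang 0.0237 box-mark along -5.1 in -56.6
z 280 back mid [516.1 285.6 280. ] ang 0.0237 box-mark along -5.1 in -55.6
z 283 back mid [516.1 287.3 283. ] ang 0.0237 box-mark along -5.0 in -53.9
```

```bash
python3 -m handwheel '-1 2 10 5 -0.024 0 0; -1 0 14 0 0 0 0; -1 0 12 0 0 0 0; -1 0 5 0 0 0 0; -1 0 0 0 0 0 0'
python3 - <<'E'
from h import *
goto((520.7,306.5,246),2.8)
import json
P=camera_params('wrist');json.dump({k:np.array(v).tolist() for k,v in P.items()},open('w6.json','w'))
im=get_image('wrist');cv2.imwrite('pics/w6.png',im)
cv2.imwrite('pics/z7.png',cv2.resize(im[190:310,180:380],None,fx=4,fy=4,interpolation=cv2.INTER_CUBIC))
E
```

```text
clock: 9.4
eef_pos: [520.7, 303.4, 245.4]
tool_rot: [-1.547, 1.566, -1.505]
force: [0.4, -0.5, -1.4]
width: 55.6
t 9.4 pos [520.7 303.4 245.4] q [-0.81  0.58  0.37  1.65 -0.24  0.96 -0.31] F [ 0.42 -0.53 -1.42] w 55.6
shift tool [-0.7  3.1  0.1]
turn 2.8 [-0.007  0.     0.005]
turn 182.8 [ 3.135  0.007 -0.   ]
```

View pics/z7.png

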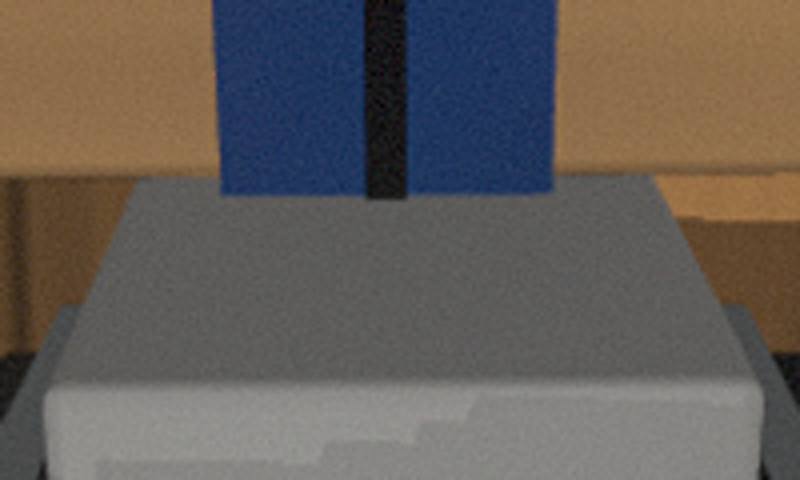

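Run:
```python
from h import *
import json
P={k:np.array(v) for k,v in json.load(open('w6.json')).items()}
rel(P,(192,286.3),(370.5,286.3),(180,234.3),(380,232.8),276.5)
for f in('top','scene'): cv2.imwrite(f'pics/{f}6.png',get_image(f))
t=cv2.imread('pics/top6.png');s=cv2.imread('pics/scene6.png')
cv2.imwrite('pics/z8.png',np.hstack([cv2.resize(t[205:265,115:175],None,fx=6,fy=6),cv2.resize(s[100:160,350:410],None,fx=6,fy=6)]))
```

```text
ztop from width 275.4703458279148
mark [518.5 342.4 280. ] rail ang 0.04913681875185505
z 275.5 back mid [520.7 323.1 275.5] ang 0.041 box-mark along 1.2 in -19.5
z 280 back mid [520.5 325.6 280. ] ang 0.041 box-mark along 1.3 in -16.9
z 283 back mid [520.5 327.3 283. ] ang 0.041 box-mark along 1.3 in -15.3
```

View pics/z8.png

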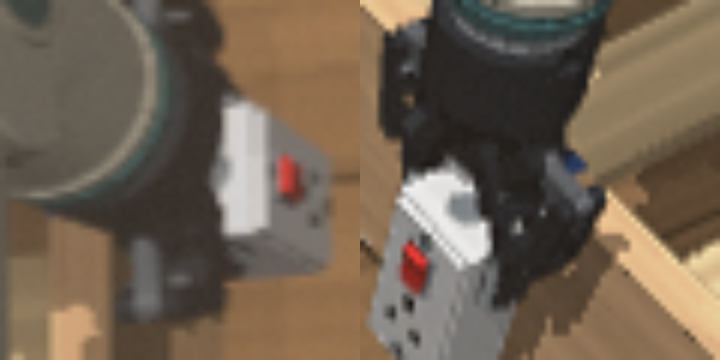

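Run:
```python
from h import *
T=camera_params('top');S=camera_params('scene')
f=lambda x,y:np.array([x,y])/6+[115,205]-.42
g=lambda x,y:np.array([x-360,y])/6+[350,100]-.42
for a,b in((f(268,236),g(400,195)),(f(270,103),g(488,260)),(f(289,178),g(414,267))): print(tri(T,a,S,b))
print('mark bias', tri(T,(132.77,235.04),S,(378.37,128.87)))
```

```text
(array([493.70608736, 279.93863645, 272.18930315]), np.float64(3.762908118446292))
(array([550.42743827, 284.02117624, 277.3972274 ]), np.float64(14.071409466428776))
(array([520.59535759, 276.06784103, 250.02663937]), np.float64(0.8483727468015156))
mark bias (array([517.17309894, 342.94301703, 274.73670665]), np.float64(0.15636162942497459))
```

```bash
python3 -m handwheel '-1 0 3 -1 -0.007 0 0.005; -1 0 4 0 0 0 0; -1 0 2 0 0 0 0; -1 0 0 0 0 0 0'
python3 - <<'E'
from h import *
goto((520,316,245.5),2.8)
E
```

```text
clock: 9.95
eef_pos: [519.6, 310.0, 245.8]
tool_rot: [-0.885, 1.57, -0.839]
force: [0.9, -0.3, -2.0]
width: 55.6
t 9.95 pos [519.6 310.  245.8] q [-0.81  0.58  0.37  1.65 -0.24  0.96 -0.31] F [ 0.9  -0.33 -1.97] w 55.6
shift tool [0.3 5.9 0.6]
turn 2.8 [-0.003  0.     0.   ]
turn 182.8 [ 3.139e+00  1.000e-03 -0.000e+00]
```

```bash
python3 -m handwheel '-1 0 2 0 0 0 0; -1 0 2 0 0 0 0; -1 0 2 0 0 0 0; -1 0 1 0 0 0 0'; python3 -m handwheel '-1 0 1 0 0 0 0'; python3 -m handwheel '-1 0 1 0 0 0 0'; python3 -c "
from h import *
goto((519.6,320,245.5),2.8)"
```

```text
clock: 10.35
eef_pos: [519.4, 317.4, 245.9]
tool_rot: [-0.812, 1.57, -0.766]
force: [-0.1, -0.2, -2.7]
width: 55.4
clock: 10.45
eef_pos: [519.4, 318.5, 245.8]
tool_rot: [-0.939, 1.57, -0.893]
force: [0.3, 0.2, -2.3]
width: 55.9
clock: 10.55
eef_pos: [519.3, 319.6, 245.8]
tool_rot: [-1.099, 1.57, -1.053]
force: [0.6, 0.6, -1.3]
width: 55.3
t 10.55 pos [519.3 319.6 245.8] q [-0.83  0.59  0.37  1.63 -0.24  0.97 -0.33] F [ 0.58  0.59 -1.28] w 55.3
shift tool [0.3 0.4 0.4]
turn 2.8 [-0.003  0.     0.001]
turn 182.8 [ 3.138e+00  1.000e-03 -0.000e+00]
```

```bash
for i in 1; do python3 -m handwheel '-1 0 0.7 0 0 0 0'; python3 -m handwheel '-1 0 0.7 0 0 0 0'; python3 -m handwheel '-1 0 0.7 0 0 0 0'; done
python3 - <<'E'
from h import *
im=get_image('wrist');cv2.imwrite('pics/w7.png',im)
E
```

```text
clock: 10.65
eef_pos: [519.3, 319.8, 245.8]
tool_rot: [-1.488, 1.569, -1.442]
force: [-0.4, -2.6, -0.3]
width: 55.5
clock: 10.75
eef_pos: [519.3, 319.7, 245.8]
tool_rot: [-1.635, 1.568, -1.589]
force: [-0.7, -2.3, -1.2]
width: 55.7
clock: 10.85
eef_pos: [519.2, 319.7, 245.8]
tool_rot: [-1.724, 1.567, -1.679]
force: [0.3, -3.1, -1.1]
width: 55.3
```

View pics/w7.png

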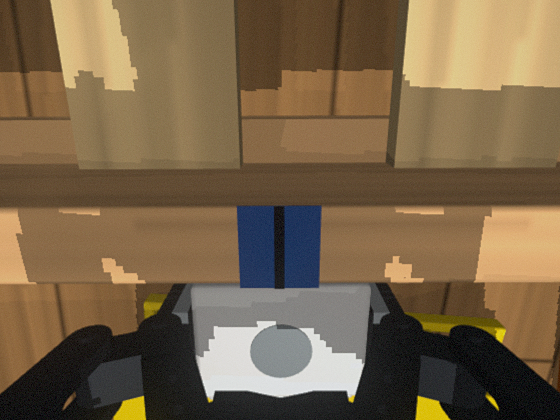

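Contact is at y≈319.7 at about 4 N/mm. The pencil line is at u≈279.5 and the box middle at about 281, so it is within 1 mm. Now I ramp up the push.

```bash
python3 -m handwheel '-1 0 1.4 0 0 0 0'; python3 -m handwheel '-1 0 2 0 0 0 0'; python3 -m handwheel '-1 0 2.5 0 0 0 0';python3 -m handwheel '-1 0 2.5 0 0 0 0'; python3 -c "
from h import *
s,M=st();print(M.round(4))
goto((519.3,320,245.5),2.8)"
```

```text
clock: 11.0
eef_pos: [519.2, 319.7, 245.8]
tool_rot: [-1.759, 1.565, -1.715]
force: [-0.7, -6.1, 0.5]
width: 55.4
clock: 11.1
eef_pos: [519.2, 319.6, 245.9]
tool_rot: [-1.784, 1.562, -1.741]
force: [-1.6, -7.6, 0.2]
width: 55.3
clock: 11.2
eef_pos: [519.2, 319.5, 245.9]
tool_rot: [-1.799, 1.558, -1.757]
force: [-0.7, -7.8, 0.4]
width: 55.4
clock: 11.3
eef_pos: [519.1, 319.3, 245.9]
tool_rot: [-1.819, 1.554, -1.779]
force: [-1.6, -7.2, 1.8]
width: 55.1
[[-0.0034 -0.0405  0.9992]
 [-0.0162  0.999   0.0405]
 [-0.9999 -0.016  -0.0041]]
t 11.3 pos [519.1 319.3 245.9] q [-0.83  0.59  0.38  1.62 -0.24  0.98 -0.34] F [-1.63 -7.16  1.83] w 55.1
shift tool [0.4 0.7 0.3]
turn 2.8 [-0.008 -0.004  0.016]
turn 182.8 [3.133 0.025 0.006]
```

```bash
python3 -m handwheel '-1 0 2.7 0 -0.006 0 0.012'; python3 -m handwheel '-1 0 2.7 0 -0.006 -0.003 0.012'
python3 - <<'E'
from h import *
for i in range(6):
    get_image('wrist') if 1 else 0
    s,M=st();print(s['clock'],s['eef_pos'].round(2),s['force'].round(1),'tilt',M[:2,0].round(4),'head',np.arctan2(M[1,2],M[0,2]).round(4),s['torque'].round(2))
E
```

```text
clock: 11.4
eef_pos: [519.1, 319.7, 245.7]
tool_rot: [-2.139, 1.562, -2.093]
force: [-0.6, -6.4, -1.5]
width: 55.2
clock: 11.5
eef_pos: [519.3, 320.0, 245.6]
tool_rot: [2.614, 1.568, 2.665]
force: [-0.0, -6.4, -1.2]
width: 55.7
11.55 [519.29 319.98 245.55] [-1.1 -5.2 -0.3] tilt [-0.0024  0.0021] head 0.0499 [-1.06  0.05 -0.02]
11.6 [519.3  320.04 245.59] [-0.1 -6.  -1.5] tilt [-0.0024  0.0017] head 0.0498 [-1.06  0.06  0.01]
11.65 [519.29 319.98 245.6 ] [-0.3 -6.1 -1.7] tilt [-0.0024  0.0015] head 0.0498 [-1.11  0.06  0.02]
11.7 [519.28 320.03 245.57] [-0.4 -7.5 -1.6] tilt [-0.0025  0.0014] head 0.0498 [-1.08  0.09  0.06]
11.75 [519.29 319.98 245.55] [ 0.1 -6.3 -0.5] tilt [-0.0025  0.0013] head 0.0498 [-1.12  0.06  0.  ]
11.8 [519.3  320.01 245.57] [ 0.  -6.8 -1.6] tilt [-0.0025  0.0013] head 0.0498 [-1.16  0.04  0.06]
```

```bash
python3 -m handwheel '-1 0 3.7 0 0 0 0.010'
python3 - <<'E'
from h import *
for i in range(8):
    get_image('wrist')
    s,M=st();print(s['clock'],s['eef_pos'].round(2),s['force'].round(1),'tilt',M[:2,0].round(4),'head',np.arctan2(M[1,2],M[0,2]).round(4),s['torque'].round(2))
E
```

```text
clock: 11.9
eef_pos: [519.3, 320.1, 245.5]
tool_rot: [2.106, 1.564, 2.154]
force: [-1.0, -10.2, 0.9]
width: 55.6
11.95 [519.33 320.08 245.47] [-0.6 -8.6  1.3] tilt [-0.0041  0.0066] head 0.048 [-1.74  0.29  0.27]
12.0 [519.31 320.04 245.43] [-0.5 -8.6  0.2] tilt [-0.0041  0.0063] head 0.0481 [-1.74  0.25  0.22]
12.05 [519.3  320.08 245.43] [-0.3 -8.2  1.2] tilt [-0.004   0.0062] head 0.0482 [-1.82  0.26  0.25]
12.1 [519.31 320.09 245.46] [-0.8 -8.1 -0.1] tilt [-0.004   0.0062] head 0.0483 [-1.79  0.26  0.26]
12.15 [519.31 320.09 245.45] [-0.7 -7.5  0. ] tilt [-0.004   0.0062] head 0.0483 [-1.81  0.26  0.27]
12.2 [519.32 320.03 245.45] [-1.2 -8.8  1. ] tilt [-0.004   0.0061] head 0.0482 [-1.83  0.19  0.26]
12.25 [519.32 320.08 245.44] [-0.9 -8.5  1.6] tilt [-0.004   0.0061] head 0.0482 [-1.77  0.27  0.24]
12.3 [519.29 320.09 245.46] [-1.2 -7.8  0.9] tilt [-0.004   0.0061] head 0.0483 [-1.73  0.25  0.25]
```

```bash
python3 -m handwheel '-1 0 4.4 0 0 0 0.006'
python3 - <<'E'
from h import *
F=[]
for i in range(46):
    im=get_image('wrist')
    s,M=st();F.append(s['force'])
print(s['clock'],s['eef_pos'].round(2),np.mean(F,0).round(2),np.std(F,0).round(2),'tilt',M[:2,0].round(4),'head',np.arctan2(M[1,2],M[0,2]).round(4),s['width'])
cv2.imwrite('pics/w8.png',im);P=camera_params('wrist')
import json;json.dump({k:np.array(v).tolist() for k,v in P.items()},open('w8.json','w'))
t=get_image('top');c=get_image('scene');cv2.imwrite('pics/top8.png',t);cv2.imwrite('pics/scene8.png',c)
cv2.imwrite('pics/z9.png',np.vstack([cv2.resize(im[250:310,180:380],None,fx=3.6,fy=3.6),np.hstack([cv2.resize(t[205:265,115:175],None,fx=6,fy=6),cv2.resize(c[100:160,350:410],None,fx=6,fy=6)])]))
E
```

```text
clock: 12.4
eef_pos: [519.3, 320.1, 245.3]
tool_rot: [2.288, 1.563, 2.334]
force: [-2.0, -10.4, 2.3]
width: 55.1
14.7 [519.37 320.07 245.38] [-0.98 -9.86  1.41] [0.61 0.42 0.54] tilt [-0.0054  0.0059] head 0.0465 55.72877475834756
```

View pics/z9.png

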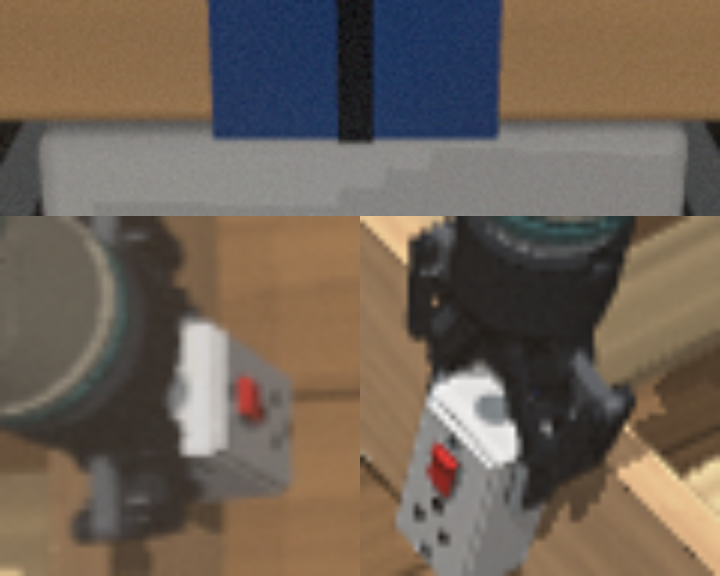

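View pics/scene8.png

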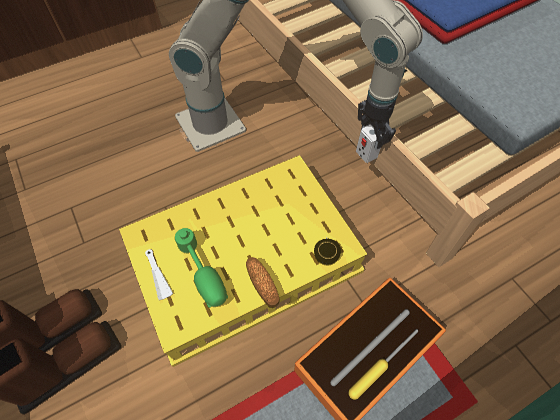

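The box is flat on the rail edge. It spans 40 to 686 with the pencil line at 356 in the crop, so it is about 0.6 mm off centre. It appears at the same depth as the tape, so the tops are level. The push has held at 9.9 N for 2.3 s, and the other objects lie where they were. I'm handing in.

```bash
python3 -c "
from h import *
print(ctrl.finish_job());s=ctrl.read_state();print(s['clock'],s['force'],s['eef_pos'],s['width'])"
```

```text
the job is handed in; nothing more can be done
None
the job is handed in; nothing more can be done
```

I gripped the plug box, lifted it clear of the crate, carried it to the rail and turned it about 60°. I pressed its back to the outside of the rail at the pencil line and handed in at about 14.8 s, still gripping and pressing. The hand-in reports no verdict, so I don't know how it was judged.

What the last checks showed:
- **Push:** it averaged 9.9 N (spread 0.4 N) over the last 2.3 s. The highest reading I saw was about 10.4 N.
- **Centring:** the box middle is about 0.6 mm from the pencil line.
- **Angle:** the tool is within 0.01 rad of vertical and within 0.003 rad of the rail's direction. The box's own angle was only judged by eye in the pictures.
- **Height:** the box top is level with the rail edge, judging by how wide the box looks next to the tape. The height estimates ranged from about 3 mm low to 3 mm high, inside the 8 mm allowed.
- **Other objects:** by eye in the last scene picture, the tin, brush, shoe horn and boot tree lie where they started.

One check disagreed. Using the scene and top cameras together, the known mark came out about 5 mm too low. I relied on the wrist camera instead and used those two only for comparison.

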